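Charge the bench tumbling mill with its grinding balls

ROBOT

A 7-joint arm with a two-finger parallel gripper is mounted at the origin on the work surface. World frame = base frame: x ahead of the robot, y to its left, z up, the work surface at z = 0. Lengths are in m, angles in rad, forces in N, time in s.
With the tool pointing down it reaches from about 0.4 to 0.85 m from the base axis. Payload 10.4 kg.
Tool frame: the origin (TCP) lies on the centre line of the jaws, within the pads' length; the fingertips stand 8 mm ahead of it and the grasp point (between the pads) lies 11 mm behind it (r.finger_overhang is the distance from the TCP to the fingertips, in m); z points along the fingers, y is the line along which they close (so a half turn about z gives the same grasp; the last joint's range is limited). The gripper opens to 87 mm and grips with 3 to 60 N. Pads are 19 mm wide; open, the fingers measure 117 mm over their backs; the gripper's body (75 mm by 190 mm) begins 51 mm behind the grasp point.
Start: joints at [1.323, 0.332, -0.065, 1.46, 0.022, 1.35, -0.088], TCP at [0.139, -0.609, 0.231] pointing down, gripper open.
Joint ranges: [-2.6, 2.6], [-0.5, 2.12], [-1.47, 1.34], [0.16, 2.42], [-1.27, 4.41], [0.06, 2.06], [-2.6, 2.6]. Speed limits (rad/s): [2.22, 2.22, 2.79, 2.79, 3.14, 3.14, 3.14].

INTERFACE

Orientations are given as a unit quaternion [x, y, z, w].
In Python, from bench import r, vision gives the robot as it stands.
- The arm moves only by the tool drive_tool, never from a script. Its argument "series" is a list of rows, each a list of 2 entries, a list of its own where there are three numbers: the shift along the world's x, y, z in cm, then the turn about the world's z in degrees. A call has exactly 10 rows; each row shifts and turns the commanded pose from where the row before left it; what a row does not reach is not made up. A row lasts 1/8 s, in which the tool goes at most 62.5 mm and 10.7 degrees, less where a joint would pass 70% of its speed; a pose out of reach is approached as far as the arm can. A call with a gripper value outside its range is refused whole. "hand" is the closure, from 0 (fully open) to 1 (shut), set as the call begins (left out, the last holds). The fingers move at their own pace and stop on an object; "newtons" is the grip in N (left out, the last holds). Time passes only in rows, so rows that do not move let the fingers close, or fill a call up. It gives the time, the measured TCP pose, the force, the opening and the grip force at its end, in the units of the state.
- r.read_state(): the state, without advancing time (a new reading comes with each control period).
- vision.camera(name): name is "side" or "top"; returns a dict with "color" (400x640x3 uint8, red, green, blue), "intrinsics" (3x3 intrinsics, pixels), "R" (3x3) and "t" (3): a world point X has camera coordinates R X + t. Camera axes: x right, y down, z forward; pixel columns grow to the right and rows downward; lengths in m; the calibration is good to about 2 mm. A picture is of the moment at which its call begins. There is no depth.
- r.close_job(): hands the job in; it is judged then, once.
The state is a dict: "time": time; "joint_positions": joint angles; "joint_vel": joint speeds; "joint_torque": joint torques, N m; "ee_pos": TCP position; "eef_rot": TCP orientation; "ft_force": force on the tool from outside, world axes, zero at the start; "torque": the same for the moment, N m; "width": finger opening in m; "grip_force": force on a finger pad.
Only numpy, scipy, OpenCV 4.12 (cv2) and the standard library are available. Lean on these libraries where they do the work, as an engineer would, in place of code of your own. Each camera call takes 0.05 s, during which the arm holds its last target. There are 200 camera calls.

TASK

Charge the bench tumbling mill with its grinding balls. Turn its bayonet lid anticlockwise by the bar until the lugs stand in the slots, lift it free and lay it gently, bar up, wholly on the white tile. Then tip all six balls from the scoop into the drum and stand the empty scoop gently back on the bench, upright, without disturbing the glassware and other things around.

Things in the scene. Friction and masses are not known exactly. Their poses are not given: they have to be found in the camera images.
- mill: Bench tumbling mill, fixed: grey console 170 mm wide, 132 mm high at its rear; on its sloping deck a steel drum (124 mm across, held still) whose axis leans 30 degrees from vertical to the robot's side. Origin: centre of the drum's mouth (hole 80 mm across) at the lid's seat, 215 mm above the bench. z: out along the drum's axis; y: level, along the line of the slots; x: up the mouth's slope.
- slot (a point): Middle of one of the two open slots, 47 mm along the mill's +y from its origin; the other is at -y. Each is 22 mm wide, cut in the bayonet ledge that holds the lid's lugs down (a ring 88 mm inside, 120 mm outside diameter, from 8 to 14 mm above the seat). Axes as the mill.
- lid: Round dark steel lid, 0.28 kg, loose, locked in the mouth. Origin: centre of its flat underside; z up out of it; bar and both lugs lie along y. Disc 85 mm across, 14 mm thick. It starts 0.5 to 1.1 rad clockwise of the slots and turns with light friction, anticlockwise (positive about z) to open: the lugs are free when its y lies along the mill's y within 0.05 rad; a stop catches them 0.06 beyond.
- lid_lug (a point): One of the lid's two lugs (at its +y and -y, at the underside, 44 mm from the axis): 13 mm wide, 6 mm thick, 100 mm over both tips. In the slots, the lid comes out along the mill's z and is clear after 15 mm. It has 1.5 mm of play sideways.
- lid_bar (a point): Point to grip: middle of the lid's black bar, 36 mm above the lid's underside (axes as the lid). The bar is 66 mm long (y), 16 mm thick (x) and reaches from 24 to 46 mm above the underside; the disc's top is at 14 mm.
- tile_top (a point): Centre of the top face of the white ceramic tile, 150 x 150 x 8 mm, fixed on the bench; axes along its sides, z up.
- scoop: Aluminium weighing scoop, loose, 0.16 kg, with the six balls in it. Origin: under the centre of its tray, on the bench; x to the pouring lip, z up. Flat floor from x = -47 to +23 mm, 3 mm thick, 48 mm wide inside, then a ramp rising at 20 degrees to the lip; walls 34 mm high, open at the lip. The balls stay in while it is level and roll out once pitched lip-down well over 20 degrees (45 empties it).
- scoop_handle (a point): Point to grip: on the scoop's straight level handle, 88 mm behind the scoop's origin and 30 mm above its underside (axes as the scoop). The handle is 14 mm wide (y), 16 mm high and runs from x = -50 to -118 mm.
- scoop_lip (a point): Middle of the scoop's pouring lip, 61 mm ahead of its origin and 17 mm above its underside; the lip is 46 mm wide inside.
- drum_mid (a point): Point inside the drum, on its axis, 80 mm below the seat (the floor is 122 mm below it).
- ball0_center (a point): Centre of a white ceramic grinding ball, 20 mm in diameter, 15 g; starts in the scoop.
- ball1_center (a point): Centre of a white ceramic grinding ball, 20 mm in diameter, 15 g; starts in the scoop.
- ball2_center (a point): Centre of a white ceramic grinding ball, 20 mm in diameter, 15 g; starts in the scoop.
- ball3_center (a point): Centre of a white ceramic grinding ball, 20 mm in diameter, 15 g; starts in the scoop.
- ball4_center (a point): Centre of a white ceramic grinding ball, 20 mm in diameter, 15 g; starts in the scoop.
- ball5_center (a point): Centre of a white ceramic grinding ball, 20 mm in diameter, 15 g; starts in the scoop.
- flask_a: Bystander: stoppered conical glass flask, 72 mm across the foot, 126 mm high. Origin at the centre of its underside. Leave it where it is.
- flask_b: Bystander: stoppered conical glass flask, 64 mm across the foot, 111 mm high. Origin at the centre of its underside. Leave it where it is.
- wash_bottle: Bystander: white plastic wash bottle, 66 mm across, 215 mm high with its bent spout. Origin at the centre of its underside. Leave it where it is.
- beaker: Bystander: small glass beaker, 54 mm across, 70 mm high. Origin at the centre of its underside. Leave it where it is.
- cylinder25: Bystander: clear measuring cylinder, foot 60 mm across, stem 22 mm, 174 mm high. Origin at the centre of its underside. Leave it where it is.
- pipette_filler: Bystander: red pipette filler lying flat, 150 mm long (its own x), 24 mm wide, 22 mm high. Origin at the centre of its underside. Leave it where it is.
Not all that is in view belongs to the job. What is shaped like the lid but purple, turquoise or yellow is not meant.

How it is judged:
By the outcome, as a careful person would: the job done as asked, in the order asked, and still so for the second after the job is handed in, with the robot touching nothing.
It also fails if it takes over 69 s, if anything falls off the work surface, if the arm or the gripper's body presses on something with over 40 N, if the wrist force passes 120 N, or if a joint passes its speed limit or range.

## Working session

There is one attempt and no reset: what is moved stays moved. The work goes in short steps, Python scripts to look and compute and a tool call to move; the robot and the scene stay as the last step left them, time stands still between calls to the robot, and variables do not carry over. Pictures are saved under pics/ and viewed, at most 13 in all, crops included, and the job is handed in when it is done.

Besides the shell and the picture viewer there is one more tool, called after ">>>" as name(argument=value, ...) on one line, values as JSON. drive_tool: Moves the arm, as the interface text tells. Its arguments: {"type":"object","properties":{"series":{"type":"array"},"hand":{"type":"number"},"newtons":{"type":"number"}},"required":["series"]}

```bash
ls; mkdir -p pics; python3 - <<'E'
from bench import r,vision
import cv2
for n in("side","top"):
    c=vision.camera(n); cv2.imwrite(f"pics/{n}0.png",c["color"][:,:,::-1]); print(n,c["intrinsics"].tolist(),c["R"].round(3).tolist(),c["t"].round(3).tolist())
s=r.read_state(); print(s["ee_pos"],s["eef_rot"],s["time"],s["width"],r.finger_overhang)
E
```

```text
pics
side [[415.9107410356297, 0.0, 317.3792983974825], [0.0, 415.9107410356297, 206.0074303844545], [0.0, 0.0, 1.0]] [[-0.923, -0.384, 0.004], [-0.22, 0.52, -0.825], [0.315, -0.763, -0.564]] [0.475, 0.24, 1.275]
top [[478.49549738557494, 0.0, 323.9838447614955], [0.0, 478.49549738557494, 199.52404866835542], [0.0, 0.0, 1.0]] [[0.007, -1.0, 0.024], [-0.993, -0.01, -0.12], [0.121, -0.023, -0.992]] [-0.007, 0.548, 1.611]
[ 0.13924577 -0.60894944  0.22983381] [ 9.93687909e-01  1.12178104e-01 -1.12381393e-04 -6.32201122e-04] 0.1 0.08691062385099262 0.008
```

View pics/side0.png

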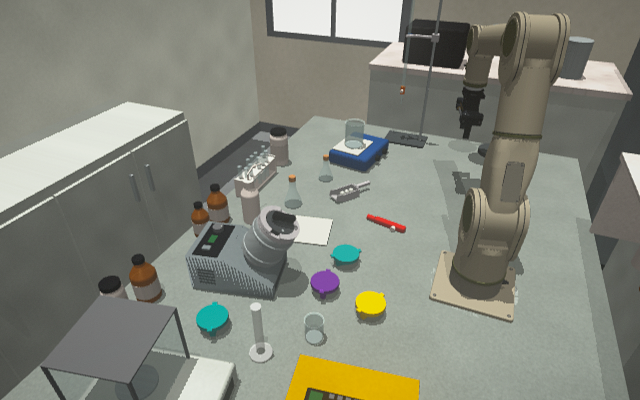

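View pics/top0.png

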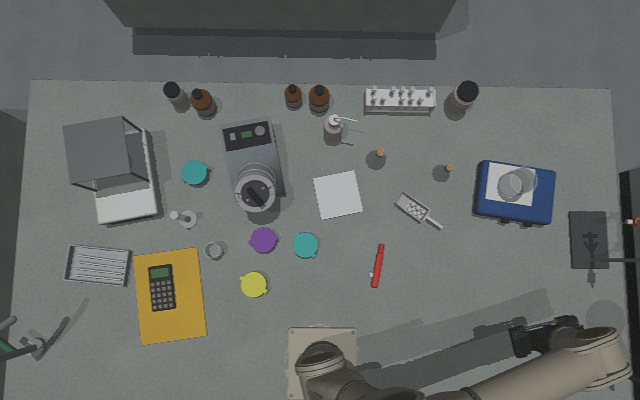

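```bash
cat > h.py <<'E'
import numpy as np,cv2
from bench import r,vision
def ray(c,u,v):
    K,R,t=c["intrinsics"],np.array(c["R"]),np.array(c["t"])
    return -R.T@t, R.T@np.linalg.inv(K)@np.array([u,v,1.])
def onz(c,u,v,z):
    o,d=ray(c,u,v); return o+d*(z-o[2])/d[2]
def proj(c,X):
    p=c["intrinsics"]@(np.array(c["R"])@np.asarray(X,float)+c["t"]); return p[:2]/p[2]
def tri(ca,pa,cb,pb):
    (o1,d1),(o2,d2)=ray(ca,*pa),ray(cb,*pb)
    s=np.linalg.lstsq(np.c_[d1,-d2],o2-o1,rcond=None)[0]
    a,b=o1+s[0]*d1,o2+s[1]*d2; return (a+b)/2,np.linalg.norm(a-b)
def crop(c,u,v,w,h,k):
    return cv2.resize(c["color"][v:v+h,u:u+w,::-1],None,fx=k,fy=k,interpolation=cv2.INTER_CUBIC)
E
python3 - <<'E'
from h import *
t=cv2.imread("pics/top0.png");s=cv2.imread("pics/side0.png")
f=lambda i,u,v,w,h:cv2.resize(i[v:v+h,u:u+w],(400,300),interpolation=cv2.INTER_CUBIC)
cv2.imwrite("pics/crop1.png",np.vstack([np.hstack([f(t,210,150,100,75),f(t,380,175,80,60)]),np.hstack([f(s,225,190,100,75),f(s,320,165,60,45)])]))
E
```

```text
(no output)
```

View pics/crop1.png

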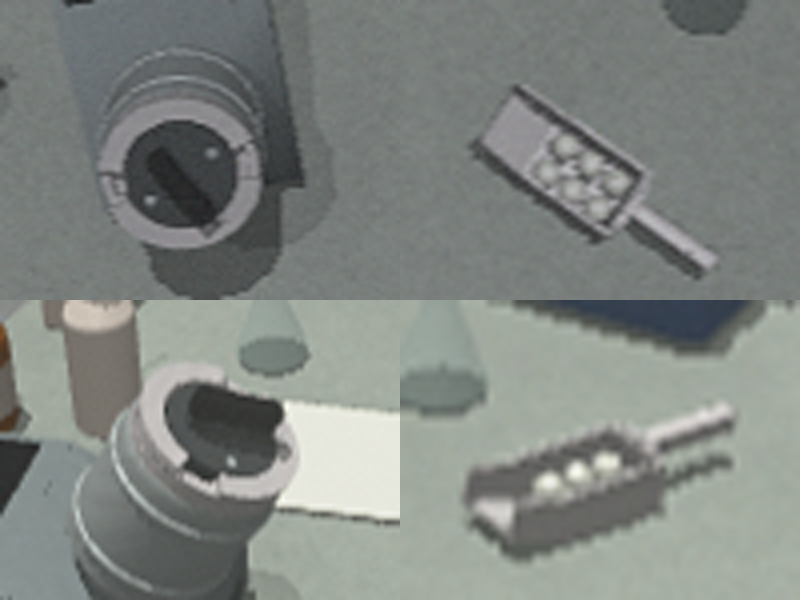

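```bash
python3 - <<'E'
from h import *
T=vision.camera("top");S=vision.camera("side")
P=lambda n,x:print(n,np.round(x,4))
a=onz(T,237.5,196.2,.227);b=onz(T,271.2,187,.227)
P("slots",[a,b]);P("dist",np.linalg.norm(a-b))
y=(a-b)[:2];yaw=np.arctan2(y[1],y[0])-np.pi/2
P("mill yaw deg",np.degrees(yaw))
# mill axes : z leans to robot(-x of mill horizontally)
def frame(yaw):
    c,s=np.cos(yaw),np.sin(yaw);h=np.array([c,s,0]);Y=np.array([-s,c,0]);Zw=np.array([0,0,1.])
    Z=-h*.5+Zw*np.sqrt(.75);X=np.cross(Y,Z);return X,Y,Z
X,Y,Z=frame(yaw)
for name,(u,v) in dict(slotmid=(254.3,191.6),ell=(255.2,193.1)).items():
    o=onz(T,u,v,.215+.014*Z[2]); P(name+" O",o-.014*Z)
O=o-.014*Z
# side view ring ellipse check
def pl(c,u,v,h):
    o,d=ray(c,u,v);n=Z;p=O+h*Z;return o+d*((p-o)@n)/(d@n)
for nm,c,p,q in(("top",T,(249.5,188.8),(260.8,204.3)),("side",S,(225+195/4,190+95/4),(225+280/4,190+108/4))):
    A,B=pl(c,*p,.046),pl(c,*q,.046)
    L=lambda w:((w-O)@X,(w-O)@Y)
    P("bar "+nm,[L(A),L(B)]);d=A-B;P(" angle deg from Y (ccw+)",np.degrees(np.arctan2(-(d@X),d@Y)))
P("proj O+14 side",proj(S,O+.014*Z)) 
P("slots side",[proj(S,O+.014*Z+k*.053*Y) for k in(1,-1)])
# tile
hsv=cv2.cvtColor(T["color"],cv2.COLOR_RGB2HSV);m=((hsv[...,1]<30)&(hsv[...,2]>190)).astype(np.uint8)
n,l,st,ce=cv2.connectedComponentsWithStats(m)
i=l[195,338];cn=cv2.findContours((l==i).astype(np.uint8),0,2)[0][0]
bx=cv2.boxPoints(cv2.minAreaRect(cn));P("tile px",bx);w=np.array([onz(T,*p,.008) for p in bx]);P("tile",w);P("centre",w.mean(0))
P("lipcorners",[onz(T,403.4,192.6,.034),onz(T,395,203.6,.034)])
he=onz(T,441,227.4,.038);hs=onz(T,428,217,.038);P("handle end/start",[he,hs]);d=hs-he;P("yaw",np.degrees(np.arctan2(d[1],d[0])))
P("side handle tip",tri(T,(441,227.4),S,(320+332/6.667,165+110/6.667)))
for n,(u,v,z) in dict(fa=(380,152,.126),fb=(448,168,.111),wb=(333,125,.18),bk=(213,250,.035),cy=(187,219,.01),pf=(377,265,.01),sd=(263,240,.03),tq=(305,245,.03)).items(): P(n,onz(T,u,v,z))
E
```

```text
slots [[0.5314 0.2633 0.227 ]
 [0.5606 0.1625 0.227 ]]
dist 0.105
mill yaw deg 16.1209
slotmid O [0.5527 0.2151 0.215 ]
ell O [0.5481 0.2122 0.215 ]
bar top [[ 0.0299  0.0094]
 [-0.027  -0.0086]]
 angle deg from Y (ccw+) -72.3871
bar side [[ 0.0297  0.0244]
 [-0.0298 -0.0082]]
 angle deg from Y (ccw+) -61.2771
proj O+14 side [279.7892 221.4162]
slots side [[276.0966 233.1138]
 [283.2143 210.5661]]
tile px [[ -0.   0.]
 [639.   0.]
 [639. 399.]
 [  0. 399.]]
tile [[ 1.2646  1.1731  0.008 ]
 [ 1.3137 -1.1747  0.008 ]
 [-0.116  -1.0701  0.008 ]
 [-0.1172  1.052   0.008 ]]
centre [ 0.5863 -0.0049  0.008 ]
lipcorners [[ 0.5744 -0.2763  0.034 ]
 [ 0.5358 -0.2468  0.034 ]]
handle end/start [[ 0.455  -0.4032  0.038 ]
 [ 0.4903 -0.3592  0.038 ]]
yaw 51.3103Traceback (most recent call last):
  File "<stdin>", line 32, in <module>
  File "<stdin>", line 3, in <lambda>
    return _wrapfunc(a, 'round', decimals=decimals, out=out)
    return _wrapit(obj, method, *args, **kwds)
    conv = _array_converter(obj)
ValueError: setting an array element with a sequence. The requested array has an inhomogeneous shape after 1 dimensions. The detected shape was (2,) + inhomogeneous part.
```

```bash
python3 - <<'E'
from h import *
T=vision.camera("top");S=vision.camera("side")
P=lambda n,x:print(n,np.round(x,4).tolist())
def frame(yaw):
    c,s=np.cos(yaw),np.sin(yaw);h=np.array([c,s,0]);Y=np.array([-s,c,0]);Zw=np.array([0,0,1.])
    Z=-h*.5+Zw*np.sqrt(.75);return np.cross(Y,Z),Y,Z
for nm,c,(u,v) in(("top",T,(242,205)),("side",S,(260,215))):
    hsv=cv2.cvtColor(c["color"],cv2.COLOR_RGB2HSV);x0,y0=(225,160) if nm=="top" else (250,200)
    print(nm,c["color"][v-3:v+4,u-3:u+4].mean((0,1)))
    im=c["color"].astype(int);m=((im[...,0]-im[...,1]>2)&(im.sum(2)>330)).astype(np.uint8)
    w=np.zeros_like(m);w[y0:y0+60,x0:x0+62]=m[y0:y0+60,x0:x0+62]
    w=cv2.morphologyEx(w,3,np.ones((3,3)))
    cn=max(cv2.findContours(w,0,1)[0],key=len);h=cv2.convexHull(cn);P("bbox",cv2.boundingRect(h));e=cv2.fitEllipse(h);print(e)
    o=onz(c,*e[0],.2271);P("centre",o)
    for yd in (11,16):
        X,Y,Z=frame(np.radians(yd))
        ang=np.arange(0,360,4);br=[]
        g=cv2.cvtColor(c["color"],cv2.COLOR_RGB2GRAY)
        for rr in(.053,):
            pts=np.array([proj(c,o+rr*(np.cos(a)*Y-np.sin(a)*X)) for a in np.radians(ang)],np.float32)
            b=cv2.remap(g,pts[:,0].copy(),pts[:,1].copy(),1).ravel();print(yd,list(zip(ang[b<np.median(b)-15].tolist(),b[b<np.median(b)-15].tolist())))
im=T["color"];m=(im.min(2)>175).astype(np.uint8);n,l,st,ce=cv2.connectedComponentsWithStats(m);i=l[195,338];print(im[195,338],st[i])
cn=cv2.findContours((l==i).astype(np.uint8),0,2)[0][0]
bx=cv2.boxPoints(cv2.minAreaRect(cn));w=np.array([onz(T,*p,.008) for p in bx]);P("tile",w);P("centre",w.mean(0))
p,q=tri(T,(441,227.4),S,(320+332/6.667,165+110/6.667));P("handle tip",p);print(q)
for n,(u,v,z) in dict(fa=(380,152,.126),fb=(448,168,.111),wb=(333,125,.18),bk=(213,250,.035),cy=(187,219,.01),pf=(377,265,.01),sd=(263,240,.03),tq=(305,245,.03)).items(): P(n,onz(T,u,v,z))
E
```

```text
top [131.46938776 131.87755102 133.73469388]
bbox [236, 178, 13, 17]
((241.81797790527344, 186.27125549316406), (10.142882347106934, 19.46748161315918), 25.224170684814453)
centre [0.5618, 0.2512, 0.2271]
11 [(88, 67), (92, 62), (96, 68), (100, 68), (104, 63), (108, 65), (112, 60), (116, 47), (120, 41), (124, 42), (128, 43), (132, 41), (136, 39), (140, 56), (144, 62), (148, 64), (152, 60), (156, 67), (160, 62), (164, 64), (168, 65), (172, 65), (176, 64), (180, 64), (184, 68), (188, 56), (260, 96)]
16 [(84, 66), (88, 62), (92, 68), (96, 68), (100, 64), (104, 64), (108, 58), (112, 46), (116, 41), (120, 42), (124, 42), (128, 41), (132, 42), (136, 59), (140, 62), (144, 64), (148, 62), (152, 65), (156, 63), (160, 65), (164, 65), (168, 65), (172, 64), (176, 65), (180, 62), (184, 76)]
side [165.48979592 162.83673469 159.67346939]
bbox [250, 200, 50, 40]
((270.9543151855469, 219.420166015625), (30.221458435058594, 62.212894439697266), 117.56991577148438)
centre [0.5685, 0.2115, 0.2271]
11 [(32, 84), (36, 80), (40, 82), (64, 84), (68, 77), (72, 82), (76, 84), (80, 84), (84, 86), (88, 88), (92
[... 297 characters left out ...]
 (76, 85), (80, 86), (84, 88), (88, 83), (92, 75), (96, 66), (100, 67), (104, 67), (108, 63), (112, 61), (116, 58), (120, 57), (124, 55), (128, 55), (132, 54), (136, 54), (140, 55), (144, 55), (148, 57), (152, 57), (156, 53), (160, 64), (164, 82)]
[178 179 181] [ 314  170   48   49 1573]
tile [[0.6256, 0.0358, 0.008], [0.6568, -0.1063, 0.008], [0.5127, -0.1355, 0.008], [0.4824, 0.0053, 0.008]]
centre [0.5694, -0.0502, 0.008]
handle tip [0.4527, -0.4039, 0.0377]
0.004868210189320771
fa [0.6956, -0.1832, 0.126]
fb [0.6477, -0.4113, 0.111]
wb [0.7693, -0.0258, 0.18]
bk [0.3722, 0.3707, 0.035]
cy [0.478, 0.4686, 0.01]
pf [0.3256, -0.1866, 0.01]
sd [0.4073, 0.2039, 0.03]
tq [0.3915, 0.0611, 0.03]
```

```bash
python3 - <<'E'
from h import *
T=vision.camera("top");S=vision.camera("side")
P=lambda n,x:print(n,np.round(x,4).tolist())
def frame(yaw):
    c,s=np.cos(yaw),np.sin(yaw);h=np.array([c,s,0]);Y=np.array([-s,c,0]);Zw=np.array([0,0,1.])
    Z=-h*.5+Zw*np.sqrt(.75);return np.cross(Y,Z),Y,Z
X,Y,Z=frame(np.radians(14))
out=[]
for nm,c,e0 in(("top",T,(254.8,192.7)),("side",S,(279,220))):
    g=cv2.cvtColor(c["color"],cv2.COLOR_RGB2GRAY)
    o=onz(c,*e0,.2271)
    R=np.arange(.02,.075,.001);A=np.arange(0,360,10)
    W=np.array([[proj(c,o+rr*(np.cos(a)*Y-np.sin(a)*X)) for rr in R] for a in np.radians(A)],np.float32)
    b=cv2.remap(g,W[...,0].copy(),W[...,1].copy(),1).astype(int)
    cv2.imwrite(f"pics/pol_{nm}.png",cv2.resize(b.astype(np.uint8),None,fx=7,fy=8,interpolation=0)); out.append(cv2.resize(b.astype(np.uint8),(390,580),interpolation=0))
cv2.imwrite("pics/pol.png",np.hstack(out))
E
```

```text
(no output)
```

View pics/pol.png

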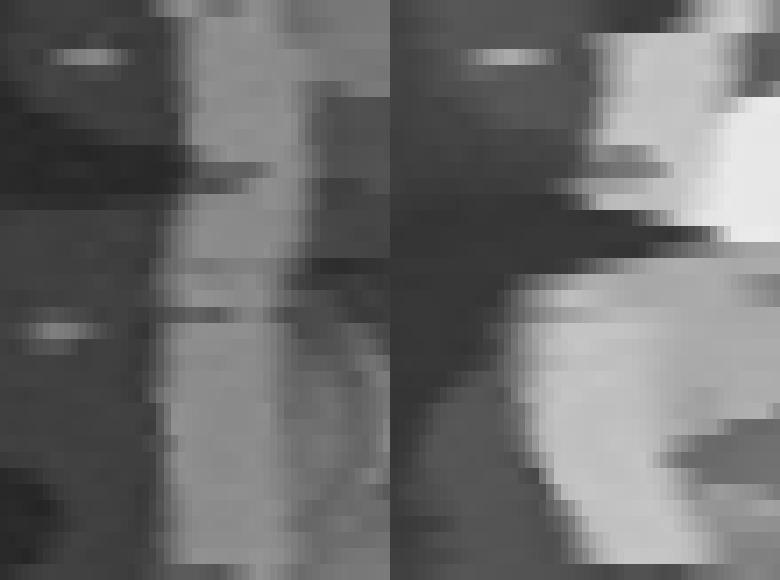

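>>> drive_tool(series=[[[3.6,3.1,1.2],3],[[3.6,3.1,1.2],3],[[3.6,3.1,1.2],3],[[3.6,3.1,1.2],3],[[3.6,3.1,1.2],3],[[3.6,3.1,1.2],3],[[3.6,3.1,1.2],3],[[3.6,3.1,1.2],3],[[3.6,3.1,1.2],3],[[3.6,3.1,1.2],3]], hand=0.5, newtons=8)

```text
time: 1.65
ee_pos: [0.5003, -0.2982, 0.3512]
eef_rot: [0.931, 0.366, 0.0, 0.0]
ft_force: [0.5, -0.2, 0.0]
width: 0.0433
grip_force: 0.0
```

>>> drive_tool(series=[[[0.3,5.1,0],0],[[0.3,5.1,0],0],[[0.3,5.1,0],0],[[0.3,5.1,0],0],[[0.3,5.1,0],0],[[0.3,5.1,0],0],[[0.3,5.1,0],0],[[0.3,5.1,0],0],[[0.3,5.1,0],0],[[0.3,5.1,0],0]])

```text
time: 2.9
ee_pos: [0.5294, 0.2121, 0.3508]
eef_rot: [0.931, 0.365, 0.0, 0.0]
ft_force: [0.5, 0.1, 0.3]
width: 0.0431
grip_force: 0.0
```

>>> drive_tool(series=[[[0,0,-1.2],0.3],[[0,0,-1.2],0.3],[[0,0,-1.2],0.3],[[0,0,-1.2],0.3],[[0,0,-1.2],0],[[0,0,-0.8],0],[[0,0,-0.8],0],[[0,0,0],0],[[0,0,0],0],[[0,0,0],0]])

```text
time: 4.15
ee_pos: [0.5295, 0.2109, 0.275]
eef_rot: [0.927, 0.375, 0.0, 0.0]
ft_force: [-0.3, 0.5, -0.7]
width: 0.0433
grip_force: 0.0
```

```bash
python3 - <<'E'
from h import *
T=vision.camera("top");S=vision.camera("side")
cv2.imwrite("pics/c2.png",np.hstack([crop(S,230,150,80,100,5),crop(T,215,150,80,100,5)]))
E
```

```text
(no output)
```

View pics/c2.png

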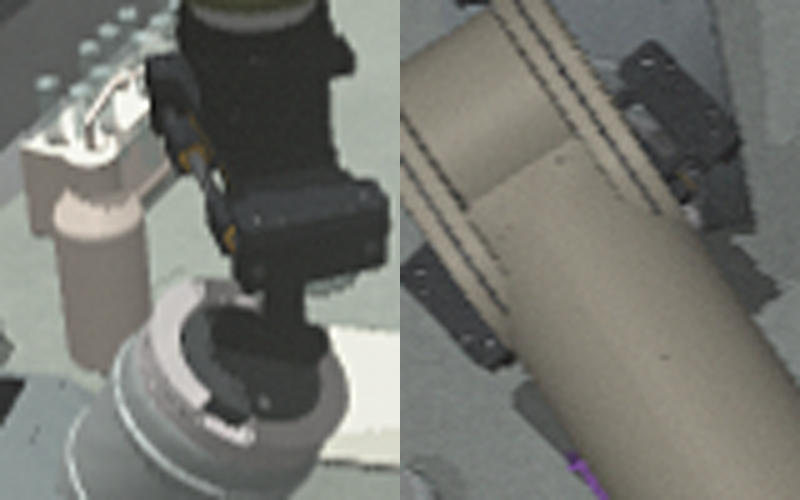

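>>> drive_tool(series=[[[0,0,-0.8],0],[[0,0,-0.8],0],[[0,0,-0.8],0],[[0,0,0],0],[[0,0,0],0],[[0,0,0],0],[[0,0,0],0],[[0,0,0],0],[[0,0,0],0],[[0,0,0],0]])

```text
time: 5.5
ee_pos: [0.5293, 0.2107, 0.2506]
eef_rot: [0.927, 0.375, 0.0, 0.0]
ft_force: [0.6, -1.0, -0.4]
width: 0.0431
grip_force: 0.0
```

>>> drive_tool(series=[[[0,0,0],0],[[0,0,0],0],[[0,0,0],0],[[0,0,0],0],[[0,0,0],0],[[0,0,0],0],[[0,0,0],0],[[0,0,0],0],[[0,0,0],0],[[0,0,0],0]], hand=1, newtons=8)

```text
time: 6.75
ee_pos: [0.5294, 0.2107, 0.2506]
eef_rot: [0.927, 0.375, 0.0, 0.0]
ft_force: [1.0, -0.1, -0.7]
width: 0.0194
grip_force: 7.4
```

>>> drive_tool(series=[[[0,0,0],5.5],[[0,0,0],5.5],[[0,0,0],5.5],[[0,0,0],5.5],[[0,0,0],5.5],[[0,0,0],5.5],[[0,0,0],5.5],[[0,0,0],5.5],[[0,0,0],5.5],[[0,0,0],5.5]])

```text
time: 8.0
ee_pos: [0.5294, 0.2104, 0.2509]
eef_rot: [0.648, 0.762, -0.0, 0.0]
ft_force: [-0.0, -2.1, 4.0]
width: 0.0308
grip_force: 11.4
```

```bash
python3 - <<'E'
from h import *
S=vision.camera("side")
s=r.read_state();print(s["torque"],s["ft_force"],s["joint_positions"],s["width"],s["ee_pos"])
cv2.imwrite("pics/c3.png",crop(S,245,180,60,70,8))
E
```

```text
[-0.49211765 -0.05213924 -0.44066541] [-0.25609656 -1.45602716  4.32142149] [ 0.30547524  0.3317467  -0.94076837  1.54339842  0.27060127  1.40416562
 -0.48905956] 0.030867260024548655 [0.5294578  0.21034478 0.25097436]
```

View pics/c3.png

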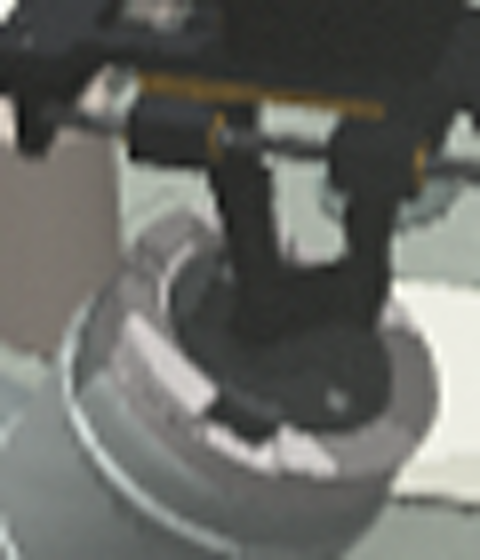

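>>> drive_tool(series=[[[0,0,0],0],[[0,0,0],0],[[0,0,0],0],[[0,0,1.5],0],[[0,0,2.5],-8],[[0,0,2.5],-8],[[0,0,2.5],-8],[[0,0,1],-8],[[0,0,0],-8],[[0,0,0],-8]], hand=0.3)

```text
time: 9.3
ee_pos: [0.5293, 0.2111, 0.3519]
eef_rot: [0.903, 0.429, 0.001, -0.0]
ft_force: [-0.8, -0.4, 0.2]
width: 0.0609
grip_force: 0.0
```

```bash
python3 - <<'E'
from h import *
S=vision.camera("side");T=vision.camera("top")
cv2.imwrite("pics/c4.png",np.hstack([crop(S,245,190,60,60,8),crop(T,235,170,40,60,8)]))
E
```

```text
(no output)
```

View pics/c4.png

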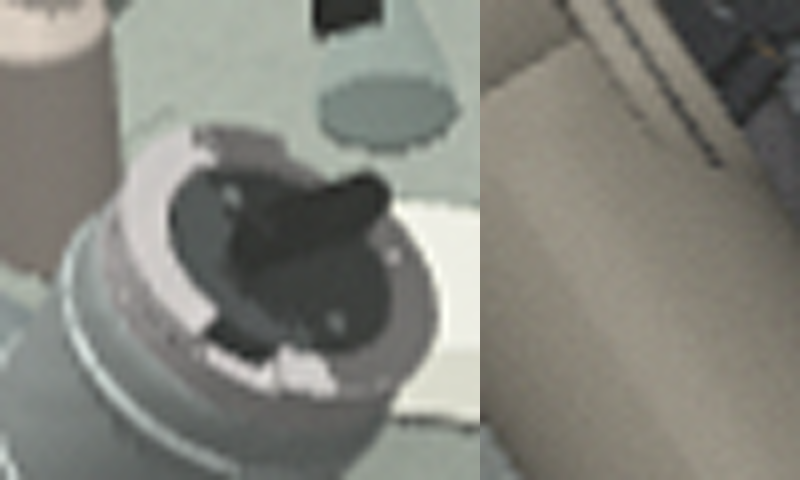

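```bash
cat >> h.py <<'E'
def frame(yd):
    c,s=np.cos(np.radians(yd)),np.sin(np.radians(yd));h=np.array([c,s,0]);Y=np.array([-s,c,0])
    Z=-h*.5+np.array([0,0,1])*np.sqrt(.75);return np.cross(Y,Z),Y,Z
O=np.array([.5475,.213,.215])
def pl(c,u,v,h,yd=11):
    X,Y,Z=frame(yd);o,d=ray(c,u,v);p=O+h*Z;w=o+d*((p-o)@Z)/(d@Z)-O;return np.array([w@X,w@Y])
E
python3 - <<'E'
from h import *
S=vision.camera("side");T=vision.camera("top")
def ang(c,p,q,h,off,k,n):
    f=lambda p:(off[0]+(p[0]+.5)/k-.5,off[1]+(p[1]+.5)/k-.5)
    a,b=pl(c,*f(p),h),pl(c,*f(q),h);d=a-b;print(n,a.round(4),b.round(4),"ccw deg",np.degrees(np.arctan2(-d[0],d[1])))
ang(S,(232,195),(335,322),.016,(245,190),8,"screws now side")
ang(S,(245,235),(378,185),.046,(245,190),8,"bar now side")
ang(T,(212,153),(151,200),.016,(210,150),4,"screws start top")
ang(S,(235,460-300),(200,0),.016,(225,190),4,"-")
ang(S,(228,337),(265,375),.014,(0,0),1,"-")
for p in((210,330),(270,355),(195,135),(285,165)):
    print("slot edge",pl(S,245+p[0]/8,190+p[1]/8,.014))
E
```

```text
screws now side [ 0.0255 -0.013 ] [-0.0258  0.0177] ccw deg -120.91152580912971
bar now side [0.0186 0.0383] [-0.0154 -0.0218] ccw deg -29.499868717575637
screws start top [ 0.0136 -0.0268] [-0.015   0.0256] ccw deg -151.354898384613
- [-0.0178  0.0236] [ 0.0553 -0.1138] ccw deg 28.01692908088334
- [-0.0042  0.3943] [-0.1029  0.43  ] ccw deg -109.88448442259198
slot edge [0.010017   0.05230432]
slot edge [-0.01189311  0.04787907]
slot edge [ 0.04490265 -0.03300469]
slot edge [ 0.0115246  -0.04456302]
```

>>> drive_tool(series=[[[0,0,0],8],[[0,0,0],8],[[0,0,-1.5],7.6],[[0,0,-2],0],[[0,0,-2],0],[[0,0,-2],0],[[0,0,-1.5],0],[[0,0,-1],0],[[0,0,-0.1],0],[[0,0,0],0]], hand=0.5)

```text
time: 10.75
ee_pos: [0.5295, 0.2109, 0.2501]
eef_rot: [0.795, 0.607, 0.0, 0.0]
ft_force: [0.1, 0.5, 0.2]
width: 0.0435
grip_force: 0.0
```

>>> drive_tool(series=[[[0,0,0],0],[[0,0,0],0],[[0,0,0],0],[[0,0,0],0],[[0,0,0],6],[[0,0,0],6],[[0,0,0],6],[[0,0,0],6],[[0,0,0],6],[[0,0,0],6]], hand=1, newtons=18)

```text
time: 12.0
ee_pos: [0.53, 0.2114, 0.2512]
eef_rot: [0.568, 0.823, 0.001, 0.001]
ft_force: [-2.0, 1.9, 11.3]
width: 0.0259
grip_force: 23.9
```

>>> drive_tool(series=[[[0,0,0],0],[[0,0,0],0],[[0,0,1.5],0],[[0,0,2],-10],[[0,0,2],-10],[[0,0,2],-10],[[0,0,1.5],-10],[[0,0,1],-10],[[0,0,0],-10],[[0,0,0],-10]], hand=0)

```text
time: 13.25
ee_pos: [0.5293, 0.211, 0.3506]
eef_rot: [0.939, 0.345, 0.0, -0.0]
ft_force: [0.1, -1.2, -0.8]
width: 0.0869
grip_force: 0.0
```

```bash
cat >> h.py <<'E'
def screws(c,h=.016):
    g=cv2.cvtColor(c["color"],cv2.COLOR_RGB2GRAY);X,Y,Z=frame(11);out=[]
    for R in(.027,.029,.031):
        A=np.arange(0,360,2);W=np.array([proj(c,O+h*Z+R*(np.cos(a)*Y-np.sin(a)*X)) for a in np.radians(A)],np.float32)
        b=cv2.remap(g,W[:,0].copy(),W[:,1].copy(),1).ravel().astype(int)
        out.append([(int(A[i]),int(b[i])) for i in range(180) if b[i]==b[np.arange(i-10,i+11)%180].max() and b[i]>85])
    return out
E
python3 - <<'E'
from h import *
S=vision.camera("side");print(screws(S));s=r.read_state();print(s["joint_positions"].round(2))
E
```

```text
[[(266, 157), (320, 90), (322, 90), (324, 90)], [(86, 89), (262, 162), (264, 162), (322, 90), (324, 90)], [(80, 99), (264, 165), (316, 90), (318, 90), (320, 90), (322, 90), (324, 90)]]
[ 0.19  0.26 -0.8   1.37  0.19  1.58 -1.47]
```

>>> drive_tool(series=[[[0,0,0],-10],[[0,0,0],-10],[[0,0,-1.5],-9.4],[[0,0,-2],0],[[0,0,-2],0],[[0,0,-2],0],[[0,0,-1.7],0],[[0,0,-1],0],[[0,0,-0.7],0],[[0,0,0],0]])

```text
time: 14.55
ee_pos: [0.5293, 0.2107, 0.2405]
eef_rot: [0.995, 0.098, -0.0, 0.0]
ft_force: [-0.3, 0.4, 0.7]
width: 0.0868
grip_force: 0.0
```

>>> drive_tool(series=[[[0,0,0],0],[[0,0,0],0],[[0,0,0],0],[[0,0,0],0],[[0,0,0],0],[[0,0,0],0],[[0,0,0],0],[[0,0,0],0],[[0,0,0],0],[[0,0,0],0]], hand=1, newtons=25)

```text
time: 15.8
ee_pos: [0.5295, 0.2104, 0.2407]
eef_rot: [0.995, 0.098, 0.0, 0.0]
ft_force: [-0.8, -5.5, 4.5]
width: 0.0664
grip_force: 24.9
```

```bash
python3 - <<'E'
from h import *
S=vision.camera("side");print(screws(S));s=r.read_state();print(s["ft_force"].round(1),s["torque"].round(2),s["width"],s["eef_rot"])
E
```

```text
[[], [(82, 87), (84, 87), (86, 87)], [(80, 99)]]
[-0.1 -4.8  5.4] [-1.21  0.16 -0.02] 0.06635287269966296 [9.95177137e-01 9.80937644e-02 1.22201272e-04 2.53505634e-04]
```

>>> drive_tool(series=[[[0,0,0],1],[[0,0,0],1],[[0,0,0],1],[[0,0,0],0],[[0,0,0],0],[[0,0,0],0],[[0,0,0],0],[[0,0,0],0],[[0,0,0],0],[[0,0,0],0]])

```text
time: 17.1
ee_pos: [0.5297, 0.2103, 0.2411]
eef_rot: [0.992, 0.124, 0.0, 0.0]
ft_force: [-1.4, -5.5, 6.5]
width: 0.0662
grip_force: 24.9
```

```bash
python3 - <<'E'
from h import *
S=vision.camera("side");print(screws(S));s=r.read_state();print(s["ft_force"].round(1),s["torque"].round(2),s["width"],s["eef_rot"])
E
```

```text
[[], [(86, 92)], [(80, 94)]]
[-1.2 -4.4  7. ] [-1.44  0.08 -0.64] 0.06666834925954049 [9.92322014e-01 1.23680137e-01 4.14506878e-04 2.68677759e-04]
```

>>> drive_tool(series=[[[0,0,0],1],[[0,0,0],1],[[0,0,0],0],[[0,0,0],0],[[0,0,0],0],[[0,0,0],0],[[0,0,0],0],[[0,0,0],0],[[0,0,0],0],[[0,0,0],0]])

```text
time: 18.4
ee_pos: [0.5301, 0.2103, 0.2412]
eef_rot: [0.99, 0.141, 0.001, 0.0]
ft_force: [0.6, -4.2, 6.9]
width: 0.0666
grip_force: 25.0
```

```bash
python3 - <<'E'
from h import *
S=vision.camera("side");print(screws(S));s=r.read_state();print(s["ft_force"].round(1),s["torque"].round(2),s["width"],s["eef_rot"])
E
```

```text
[[], [(86, 97)], [(84, 93), (86, 93), (88, 93)]]
[ 0.7 -5.1  6.3] [-1.44 -0.34 -0.69] 0.06626166017147024 [9.90029772e-01 1.40855474e-01 8.64683762e-04 1.97883883e-04]
```

>>> drive_tool(series=[[[0,0,0],0],[[0,0,0],0],[[0,0,0],0],[[0,0,0],0],[[-0.05,0,0.09],0],[[-0.05,0,0.09],0],[[-0.05,-0.03,0.09],0],[[0,0,0],0],[[0,0,0],0],[[0,0,0],0]], newtons=40)

```text
time: 19.7
ee_pos: [0.5287, 0.2098, 0.2423]
eef_rot: [0.99, 0.141, 0.001, 0.0]
ft_force: [7.2, -3.0, -5.3]
width: 0.0661
grip_force: 40.0
```

>>> drive_tool(series=[[[0,0,0],1],[[0,0,0],0],[[0,0,0],1],[[0,0,0],0],[[0,0,0],1],[[0,0,0],0],[[0,0,0],0],[[0,0,0],0],[[0,0,0],0],[[0,0,0],0]])

```text
time: 20.95
ee_pos: [0.5292, 0.2095, 0.2429]
eef_rot: [0.986, 0.167, 0.001, 0.0]
ft_force: [7.2, -5.1, -2.6]
width: 0.0664
grip_force: 40.0
```

```bash
python3 - <<'E'
from h import *
S=vision.camera("side");print(screws(S));s=r.read_state();print(s["ft_force"].round(1),s["torque"].round(2),s["width"],s["eef_rot"],s["ee_pos"])
cv2.imwrite("pics/c5.png",crop(S,245,190,60,60,9))
E
```

```text
[[], [(88, 93)], [(90, 96)]]
[ 7.5 -4.6 -1.7] [-1.09 -1.85 -0.27] 0.06571790842469065 [9.86002182e-01 1.66728577e-01 1.08417655e-03 3.21032793e-04] [0.529253   0.20950139 0.24289182]
```

View pics/c5.png

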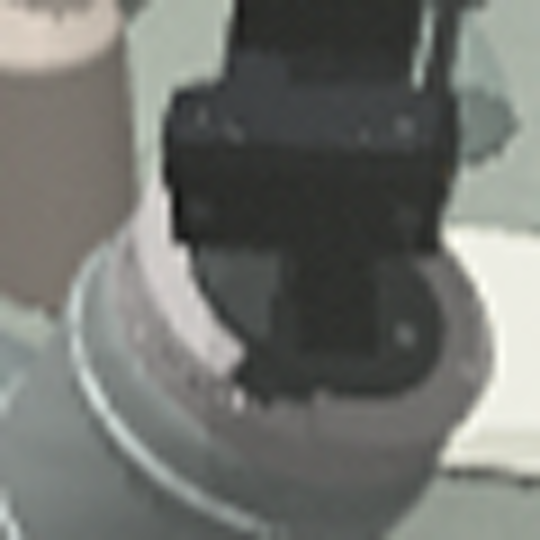

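>>> drive_tool(series=[[[-0.05,0,0.09],0],[[-0.05,0,0.09],0.5],[[-0.05,-0.02,0.09],0.5],[[0,0,0],0.5],[[0,0,0],0.5],[[0,0,0],0],[[0,0,0],0],[[0,0,0],0],[[0,0,0],0],[[0,0,0],0]])

```text
time: 22.25
ee_pos: [0.528, 0.2088, 0.2456]
eef_rot: [0.983, 0.184, 0.001, 0.001]
ft_force: [7.3, -6.7, -2.6]
width: 0.0662
grip_force: 40.0
```

```bash
python3 - <<'E'
from h import *
S=vision.camera("side");print(screws(S),screws(S,.020));s=r.read_state();print(s["ft_force"].round(1),s["torque"].round(2),s["width"],s["eef_rot"],s["ee_pos"])
E
```

```text
[[], [], [(98, 99), (290, 88)]] [[], [(90, 90), (92, 90)], [(90, 95)]]
[ 8.5 -6.4 -2.6] [-1.41 -2.05 -0.29] 0.06598227654291804 [9.83004775e-01 1.83575342e-01 1.14625850e-03 6.26152479e-04] [0.5280066  0.20879082 0.24557328]
```

>>> drive_tool(series=[[[0.05,0.03,0.1],0],[[-0.1,0,0.26],0],[[-0.15,-0.03,0.26],0],[[-0.15,-0.03,0.26],0],[[-0.15,-0.03,0.26],0],[[-0.15,-0.03,0.26],0],[[0,0,0],0],[[0,0,0],0],[[0,0,0],0],[[0,0,0],0]])

```text
time: 23.55
ee_pos: [0.5199, 0.2093, 0.2599]
eef_rot: [0.983, 0.185, -0.0, 0.0]
ft_force: [-0.1, 0.1, -2.6]
width: 0.0659
grip_force: 40.0
```

>>> drive_tool(series=[[[-0.25,-0.05,0.43],0],[[-0.5,-0.1,0.87],0],[[-0.5,-0.1,0.87],0],[[-0.5,-0.1,1],0],[[0,0,1],0],[[0,0,1],0],[[0,0,1],0],[[0,0,1],0],[[0,0,0.5],0],[[0,0,0],0]])

```text
time: 24.8
ee_pos: [0.5024, 0.2059, 0.3369]
eef_rot: [0.983, 0.185, 0.0, -0.0]
ft_force: [0.8, -0.2, -4.2]
width: 0.0663
grip_force: 40.0
```

```bash
python3 - <<'E'
from h import *
S=vision.camera("side");s=r.read_state();print(s["ft_force"].round(1),s["torque"].round(2),s["ee_pos"],proj(S,s["ee_pos"]))
cv2.imwrite("pics/c6.png",crop(S,235,120,110,110,5))
E
```

```text
[ 0.2  0.1 -3.5] [-0.04  0.04  0.05] [0.50233519 0.20581647 0.33653671] [291.9911117  190.23418705]
```

View pics/c6.png

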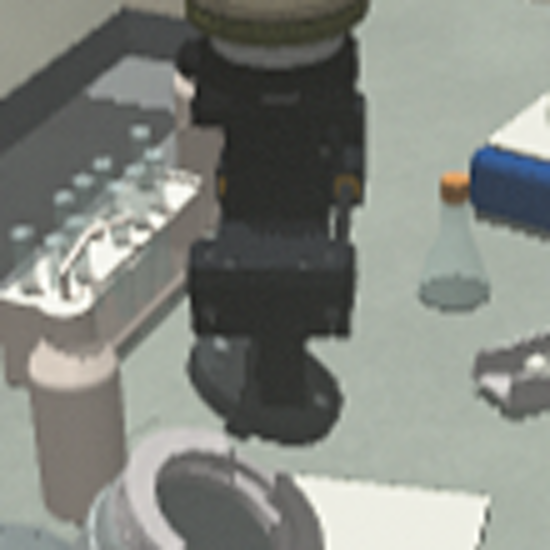

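>>> drive_tool(series=[[[0.6,-2,0],0],[[1.1,-4.3,0],0],[[1.1,-4.3,0],0],[[1.1,-4.3,0],0],[[1.1,-4.3,-1.5],0],[[1.1,-4.3,-3],0],[[0.6,-2.1,-4],0],[[0,0,-4],0],[[0,0,-4],0],[[0,0,-3.5],0]])

```text
time: 26.1
ee_pos: [0.5687, -0.0503, 0.1347]
eef_rot: [0.983, 0.185, -0.001, -0.0]
ft_force: [0.9, -0.7, -3.6]
width: 0.0663
grip_force: 40.0
```

>>> drive_tool(series=[[[0,0,-3],0],[[0,0,-2.5],0],[[0,0,-1.2],0],[[0,0,-0.6],0],[[0,0,-0.2],0],[[0,0,0],0],[[0,0,0],0],[[0,0,0],0],[[0,0,0],0],[[0,0,0],0]])

```text
time: 27.35
ee_pos: [0.5694, -0.0502, 0.0617]
eef_rot: [0.983, 0.185, 0.0, 0.0]
ft_force: [-0.3, 0.3, -4.2]
width: 0.0659
grip_force: 40.0
```

>>> drive_tool(series=[[[0,0,-0.2],0],[[0,0,-0.2],0],[[0,0,-0.2],0],[[0,0,-0.2],0],[[0,0,-0.2],0],[[0,0,-0.2],0],[[0,0,-0.2],0],[[0,0,-0.2],0],[[0,0,0],0],[[0,0,0],0]], newtons=7)

```text
time: 28.6
ee_pos: [0.569, -0.0503, 0.0455]
eef_rot: [0.983, 0.185, -0.0, 0.0]
ft_force: [0.7, 0.7, 0.1]
width: 0.067
grip_force: 7.0
```

>>> drive_tool(series=[[[0,0,-0.15],0],[[0,0,-0.15],0],[[0,0,-0.15],0],[[0,0,-0.1],0],[[0,0,0],0],[[0,0,0],0],[[0,0,0],0],[[0,0,0],0],[[0,0,0],0],[[0,0,0],0]], newtons=4)

```text
time: 29.85
ee_pos: [0.5693, -0.0502, 0.0402]
eef_rot: [0.983, 0.185, 0.0, 0.0]
ft_force: [0.5, -0.1, -3.8]
width: 0.0672
grip_force: 4.0
```

```bash
python3 - <<'E'
from h import *
S=vision.camera("side");s=r.read_state();print(s["ft_force"].round(1),s["torque"].round(2),s["ee_pos"])
cv2.imwrite("pics/c7.png",crop(S,275,170,75,80,7))
E
```

```text
[ 0.1 -0.3 -2.2] [-0.08  0.02  0.03] [ 0.56934549 -0.05018199  0.0401855 ]
```

View pics/c7.png

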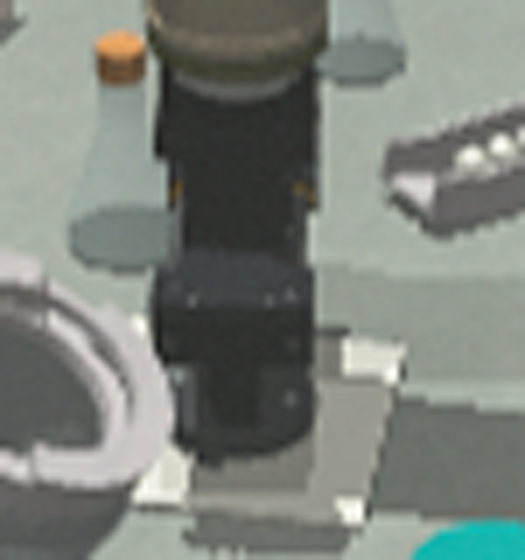

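>>> drive_tool(series=[[[0,0,-0.1],0],[[0,0,-0.1],0],[[0,0,-0.1],0],[[0,0,-0.1],0],[[0,0,0],0],[[0,0,0],0],[[0,0,0],0],[[0,0,0],0],[[0,0,0],0],[[0,0,0],0]])

```text
time: 31.15
ee_pos: [0.5697, -0.0501, 0.0366]
eef_rot: [0.983, 0.185, 0.0, 0.0]
ft_force: [-0.9, 0.4, 5.3]
width: 0.0676
grip_force: 4.0
```

>>> drive_tool(series=[[[0,0,0],0],[[0,0,0],0],[[0,0,0],0],[[0,0,0.5],0],[[0,0,1.5],0],[[0,0,2.5],0],[[0,0,3],0],[[0,0,3.5],0],[[0,0,3.5],0],[[0,0,2],0]], hand=0)

```text
time: 32.4
ee_pos: [0.57, -0.05, 0.2044]
eef_rot: [0.983, 0.185, 0.002, 0.001]
ft_force: [-0.2, 0.4, -0.5]
width: 0.0869
grip_force: 0.0
```

>>> drive_tool(series=[[[-1.35,-4.6,0],4.7],[[-1.35,-4.6,0],4.7],[[-1.35,-4.6,0],4.7],[[-1.35,-4.6,0],4.7],[[-1.35,-4.6,0],4.7],[[-1.35,-4.6,0],4.7],[[-1.4,-4.7,0],4.5],[[0,0,-4],0],[[0,0,-4],0],[[0,0,-3],0]])

```text
time: 33.65
ee_pos: [0.4741, -0.3731, 0.0907]
eef_rot: [0.891, 0.454, 0.0, -0.0]
ft_force: [-0.2, -0.3, 0.2]
width: 0.0873
grip_force: 0.0
```

```bash
python3 - <<'E'
from h import *
S=vision.camera("side");T=vision.camera("top");s=r.read_state();print(s["ft_force"].round(1),s["ee_pos"],s["eef_rot"].round(3),s["joint_positions"].round(2))
# lid dark mask on tile, top view
g=cv2.cvtColor(T["color"],cv2.COLOR_RGB2GRAY);m=np.zeros_like(g);m[172:218,316:360]=(g[172:218,316:360]<75);mo=cv2.moments(m,True)
print("lid",onz(T,mo["m10"]/mo["m00"],mo["m01"]/mo["m00"],.022),mo["m00"])
p=cv2.findContours(m,0,2)[0];p=max(p,key=len);h=cv2.minAreaRect(p);print(h)
# handle direction from side view, light pixels behind tray
cv2.imwrite("pics/c8.png",np.hstack([crop(S,315,165,70,50,5),crop(T,310,165,60,50,5)]))
E
```

```text
[-0.6  0.9  0.7] [ 0.47274333 -0.37215579  0.08894407] [ 0.891  0.454 -0.001 -0.002] [ 0.95  0.44 -0.45  1.66  0.21  1.09 -0.19]
lid [ 0.56593672 -0.05076696  0.022     ] 182.0
((339.3231201171875, 193.08460998535156), (7.194014549255371, 23.194496154785156), 82.87498474121094)
```

View pics/c8.png

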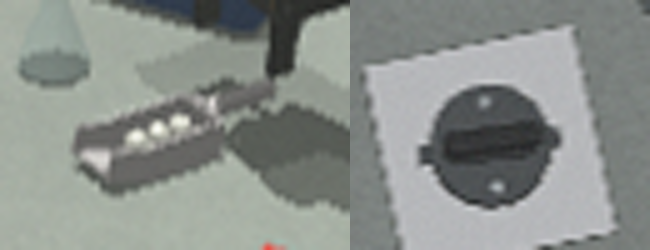

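>>> drive_tool(series=[[[0,0,-2],0],[[0,0,-2],0],[[0,0,-1.5],0],[[0,0,-1],0],[[0,0,-0.6],0],[[0,0,0],0],[[0,0,0],0],[[0,0,0],0],[[0,0,0],0],[[0,0,0],0]], hand=0.5)

```text
time: 35.0
ee_pos: [0.4744, -0.3732, 0.0203]
eef_rot: [0.891, 0.454, 0.0, 0.0]
ft_force: [0.2, 0.4, -0.3]
width: 0.0431
grip_force: 0.0
```

>>> drive_tool(series=[[[0,0,0],0],[[0,0,0],0],[[0,0,0],0],[[0,0,0],0],[[0,0,0],0],[[0,0,0],0],[[0,0,0],0],[[0,0,0],0],[[0,0,0.3],0],[[0,0,0.5],0]], hand=1, newtons=55)

```text
time: 36.25
ee_pos: [0.474, -0.3729, 0.028]
eef_rot: [0.891, 0.454, -0.0, -0.0]
ft_force: [-0.4, -0.6, -2.8]
width: 0.0135
grip_force: 54.8
```

>>> drive_tool(series=[[[0,0,0.7],0],[[0,0,1.5],0],[[0,0,2],0],[[0,0,2.5],0],[[0,0,2.5],0],[[0,0,2.5],0],[[0,0.5,2.5],-1],[[-0.1,1,2.5],-2],[[-0.3,2,2],-2],[[-0.5,3,1.5],-2]])

```text
time: 37.5
ee_pos: [0.4654, -0.308, 0.2325]
eef_rot: [0.918, 0.398, 0.001, 0.001]
ft_force: [1.0, 0.5, -2.5]
width: 0.0136
grip_force: 54.8
```

```bash
python3 - <<'E'
from h import *
S=vision.camera("side");s=r.read_state();e=s["ee_pos"];q=s["eef_rot"];a=2*np.arctan2(q[1],q[0]);print(e,np.degrees(a),s["ft_force"].round(1),s["torque"].round(2))
d=np.array([np.cos(a),np.sin(a),0]);n=np.array([-d[1],d[0],0])
for phi in(0,10,20,30):
    f=np.radians(phi);L=e+[0,0,.011]+d*(.141*np.cos(f)-.013*np.sin(f))+np.array([0,0,-.141*np.sin(f)-.013*np.cos(f)])
    print(phi,"lip px",proj(S,L).round(1),proj(S,L+.025*n+[0,0,.017]).round(1))
im=S["color"].astype(int);c=proj(S,e+d*.07).astype(int);sub=im[c[1]-30:c[1]+50,c[0]-60:c[0]+40]
m=(sub.min(2)>195);yy,xx=np.nonzero(m);print("white balls px",len(yy), (xx.mean()+c[0]-60,yy.mean()+c[1]-30) if len(yy) else 0)
f0=proj(S,e+[0,0,.011]+d*.07+[0,0,-.017]);print("expected balls level",f0)
E
```

```text
[ 0.46663377 -0.30339685  0.23468406] 47.03851424351628 [3.4 3.9 0. ] [ 0.16 -0.21 -0.03]
0 lip px [326.8 155.3] [330.  153.9]
10 lip px [327.8 161.1] [331.  159.9]
20 lip px [329.8 166.3] [333.  165.2]
30 lip px [332.7 170.8] [335.9 169.8]
white balls px 53 (np.float64(342.8301886792453), np.float64(146.24528301886792))
expected balls level [344.53478857 152.53180178]
```

>>> drive_tool(series=[[[-0.4,3,0.7],-2],[[-0.4,3,0.7],-2],[[-0.4,3,0.7],-2],[[-0.4,3,0.7],-2],[[-0.4,3,0.7],-2],[[-0.4,3,0.7],-2],[[-0.4,3,0.7],-2],[[-0.4,3,0.7],-2],[[-0.4,3,0.7],-2],[[-0.4,3,0.2],-2]])

```text
time: 38.8
ee_pos: [0.4251, -0.0067, 0.2966]
eef_rot: [0.972, 0.233, 0.001, 0.001]
ft_force: [-0.3, -0.7, -2.7]
width: 0.0134
grip_force: 54.8
```

>>> drive_tool(series=[[[-0.4,3,0],-2],[[-0.4,3,0],-2],[[-0.4,3,0],-2],[[-0.4,3,0],-2],[[-0.4,2.5,0],-2],[[-0.3,2,0],-2],[[-0.3,1.5,0],-1.5],[[-0.1,0.8,0],-1],[[0,0,0],-0.5],[[0,0,0],0]])

```text
time: 40.05
ee_pos: [0.3983, 0.1795, 0.2955]
eef_rot: [0.995, 0.104, 0.0, 0.0]
ft_force: [0.4, -0.0, -2.8]
width: 0.0133
grip_force: 54.8
```

```bash
cat > scoopchk.py <<'E'
from h import *
S=vision.camera("side");s=r.read_state();e=s["ee_pos"];q=s["eef_rot"];a=2*np.arctan2(q[1],q[0]);print(e,np.degrees(a),s["ft_force"].round(1),s["torque"].round(2),s["time"])
d=np.array([np.cos(a),np.sin(a),0]);h=np.array([np.cos(.209),np.sin(.209),0])
L=e+[0,0,.011]+d*.141-[0,0,.013];print("lip if level",L,"rel O along h,perp",(L-O)@h,(L-O)@[-h[1],h[0],0])
im=S["color"].astype(int);c=proj(S,e+d*.07).astype(int);x0,y0=c[0]-60,c[1]-30;sub=im[y0:y0+90,x0:x0+100]
m=((sub.min(2)>190)).astype(np.uint8);n,l,st,ce=cv2.connectedComponentsWithStats(m)
print("white",[(int(st[i][4]),(ce[i]+[x0,y0]).round().tolist()) for i in range(1,n) if st[i][4]>3])
for phi in(0,15,30,45,60):
    f=np.radians(phi);P=lambda x,z:e+[0,0,.011]+d*((x+.08)*np.cos(f)+(z-.03)*np.sin(f))+np.array([0,0,-(x+.08)*np.sin(f)+(z-.03)*np.cos(f)])
    print(phi,"lip",proj(S,P(.061,.017)).round(),"ball",proj(S,P(-.02,.02)).round())
E
python3 scoopchk.py
```

```text
[0.39833593 0.179403   0.29540262] 11.972234739349918 [ 0.7 -0.5 -3. ] [-0.06  0.2   0.01] 40.1
lip if level [0.53626893 0.20865171 0.29340262] rel O along h,perp -0.011888859419343976 -0.0019234282425767567
white [(34, [249.0, 179.0]), (11, [255.0, 174.0]), (16, [248.0, 193.0]), (32, [289.0, 201.0]), (14, [300.0, 202.0]), (14, [308.0, 203.0]), (146, [266.0, 215.0]), (7, [284.0, 216.0]), (60, [300.0, 218.0]), (438, [318.0, 232.0]), (7, [255.0, 234.0]), (12, [275.0, 235.0]), (41, [287.0, 236.0])]
0 lip [281. 202.] ball [310. 204.]
15 lip [284. 213.] ball [312. 209.]
30 lip [291. 223.] ball [315. 213.]
45 lip [300. 232.] ball [319. 217.]
60 lip [311. 239.] ball [324. 220.]
```

>>> drive_tool(series=[[[0,0.1,-0.8],0],[[0,0.1,-1],0],[[0,0,-1],0],[[0,0,-1],0],[[0,0,-1],0],[[0,0,-0.7],0],[[0,0,-0.5],0],[[0,0,-0.2],0],[[0,0,0],0],[[0,0,0],0]])

```text
time: 41.35
ee_pos: [0.3985, 0.1819, 0.2334]
eef_rot: [0.995, 0.104, 0.0, 0.0]
ft_force: [-0.5, 0.2, -2.8]
width: 0.013
grip_force: 54.8
```

>>> drive_tool(series=[[[0,0,0],0],[[0,0,0],0],[[0.02,0,0.3],0],[[0.05,0.01,0.5],0],[[0.1,0.02,0.7],0],[[0.15,0.03,0.7],0],[[0.2,0.04,0.7],0],[[0.2,0.04,0.7],0],[[0,0,0],0],[[0,0,0],0]], newtons=6)

```text
time: 42.6
ee_pos: [0.4054, 0.1832, 0.2691]
eef_rot: [0.995, 0.104, -0.0, 0.0]
ft_force: [-0.7, -0.7, -0.4]
width: 0.0137
grip_force: 6.0
```

```bash
python3 scoopchk.py
```

```text
[0.40540749 0.18320088 0.26904158] 11.984503990351689 [-0.4  0.8  0.3] [0.04 0.1  0.  ] 42.65
lip if level [0.54333422 0.21247913 0.26704158] rel O along h,perp -0.004183198412553286 0.0003547887957118031
white [(7, [247.0, 182.0]), (33, [246.0, 193.0]), (152, [267.0, 215.0]), (7, [288.0, 214.0]), (5, [283.0, 216.0]), (12, [291.0, 221.0]), (13, [298.0, 222.0]), (8, [304.0, 220.0]), (358, [317.0, 235.0]), (8, [289.0, 225.0]), (7, [255.0, 234.0]), (12, [275.0, 235.0]), (40, [286.0, 236.0])]
0 lip [278. 210.] ball [307. 212.]
15 lip [282. 221.] ball [309. 217.]
30 lip [288. 231.] ball [312. 221.]
45 lip [297. 240.] ball [316. 225.]
60 lip [308. 246.] ball [321. 228.]
```

>>> drive_tool(series=[[[0.33,0.07,0.65],0],[[0.33,0.07,0.65],0],[[0.33,0.07,0.65],0],[[0.33,0.07,0.65],0],[[0.33,0.07,0.6],0],[[0.45,0.1,0.55],0],[[0.45,0.1,0.5],0],[[0.5,0.1,0.5],0],[[0.5,0.1,0.5],0],[[0.5,0.1,0.5],0]])

```text
time: 43.9
ee_pos: [0.4464, 0.1917, 0.327]
eef_rot: [0.995, 0.104, -0.0, -0.0]
ft_force: [1.0, 0.3, -2.4]
width: 0.0136
grip_force: 6.0
```

```bash
python3 scoopchk.py
```

```text
[0.44707258 0.19175329 0.32746469] 11.95379620273519 [ 1.2 -0.9 -1.6] [0.06 0.05 0.01] 43.95
lip if level [0.58501499 0.22095761 0.32546469] rel O along h,perp 0.03834968123187941 7.683229481835595e-07
white [(8, [266.0, 164.0]), (72, [256.0, 170.0]), (80, [245.0, 178.0]), (37, [245.0, 193.0]), (151, [267.0, 215.0]), (360, [316.0, 233.0]), (7, [255.0, 234.0]), (12, [275.0, 235.0]), (36, [286.0, 236.0])]
0 lip [262. 190.] ball [291. 192.]
15 lip [265. 202.] ball [293. 197.]
30 lip [272. 212.] ball [296. 202.]
45 lip [282. 221.] ball [301. 206.]
60 lip [293. 228.] ball [306. 209.]
```

>>> drive_tool(series=[[[0.4,0.1,0.4],0],[[0.4,0.1,0.4],0],[[0.4,0.1,0.4],0],[[0,0,0],0],[[0,0,0],0],[[0,0,0.5],0],[[0,0,1],0],[[0,0,2],0],[[0,0,3],0],[[0,0,3],0]])

```text
time: 45.2
ee_pos: [0.4579, 0.1947, 0.4354]
eef_rot: [0.995, 0.104, 0.0, 0.0]
ft_force: [-0.2, -0.8, -2.0]
width: 0.014
grip_force: 6.0
```

```bash
cat > bal.py <<'E'
from h import *
for nm in("side","top"):
    c=vision.camera(nm);b=np.load("pics/b.npz")[nm] if 0 else None
    im=c["color"].astype(int);m=((im.min(2)>150)&(im.max(2)-im.min(2)<22)).astype(np.uint8)
    n,l,st,ce=cv2.connectedComponentsWithStats(m)
    s0=cv2.imread(f"pics/{nm}0.png").astype(int);
    o=[]
    for i in range(1,n):
        x,y,w,h,A=st[i]
        if 8<=A<=60 and (abs(s0-im[:,:,::-1])[l==i].sum(1).mean()>60): o.append((ce[i].round().astype(int).tolist(),int(A)))
    print(nm,"new white blobs",o)
E
python3 scoopchk.py; python3 bal.py
```

```text
[0.45863837 0.19502407 0.43881305] 11.941438449311187 [-0.7 -0.6  0.3] [ 0.13  0.15 -0.01] 45.25
lip if level [0.59658707 0.22419864 0.43681305] rel O along h,perp 0.050342393805630846 0.000770272885360389
white [(25, [270.0, 158.0]), (5, [260.0, 162.0]), (8, [266.0, 164.0]), (158, [250.0, 174.0]), (47, [245.0, 193.0]), (83, [269.0, 209.0])]
0 lip [254. 152.] ball [285. 154.]
15 lip [258. 165.] ball [287. 160.]
30 lip [265. 177.] ball [290. 165.]
45 lip [275. 187.] ball [295. 169.]
60 lip [287. 194.] ball [301. 172.]
side new white blobs [([287, 220], 35)]
top new white blobs []
```

>>> drive_tool(series=[[[0.1,-1.5,0],2],[[0.3,-2.7,0],3],[[0.3,-3.5,0],3],[[0.3,-3.5,0],3],[[0.3,-3.5,0],3],[[0.3,-3.5,0],3],[[0.3,-3.5,-0.7],3],[[0.3,-3.5,-0.7],3],[[0.3,-3.5,-0.8],3],[[0.3,-3.5,-0.8],3]], newtons=15)

```text
time: 46.6
ee_pos: [0.4857, -0.1285, 0.4027]
eef_rot: [0.936, 0.351, -0.0, -0.0]
ft_force: [-0.4, 0.4, -1.7]
width: 0.0138
grip_force: 15.0
```

>>> drive_tool(series=[[[0.6,-3.2,-1.5],2],[[0.6,-3.2,-1.5],2],[[0.6,-3.2,-1.5],2],[[0.6,-3.2,-1.5],2],[[0.6,-3.2,-1.5],2],[[0.5,-2.2,-2],2],[[0.1,-0.3,-3.5],1],[[0,0,-3.5],0],[[0,0,-2.5],0],[[0,0,-2],0]])

```text
time: 47.85
ee_pos: [0.5213, -0.3122, 0.1918]
eef_rot: [0.891, 0.454, -0.0, -0.001]
ft_force: [-0.9, -0.4, -2.6]
width: 0.0139
grip_force: 15.0
```

```bash
python3 - <<'E'
from h import *
exec(open("scoopchk.py").read())
T=vision.camera("top")
# balls in drum, top view: bright spots in mouth region
X,Y,Z=frame(12);q=proj(T,O);g=cv2.cvtColor(T["color"],cv2.COLOR_RGB2GRAY);x,y=q.astype(int);print("mouth",q,"drum floor",proj(T,O-.112*Z));print(g[y-12:y+14:2,x-14:x+15:2])
# scoop extents in side view: light-grey metallic vs start image; difference mask below the gripper
s0=cv2.imread("pics/side0.png")[:,:,::-1].astype(int);df=(abs(s0-im).sum(2)>45).astype(np.uint8)
p=proj(S,e);x,y=p.astype(int);print("tcp px",p);
ys,xs=np.nonzero(df[y-5:y+70,x-60:x+40]);
for yy in range(y-5,y+60,4):
    r_=np.nonzero(df[yy,x-60:x+60])[0];print(yy,(r_.min()+x-60,r_.max()+x-60,im[yy,int(np.median(r_))+x-60].tolist()) if len(r_) else "-")
E
```

```text
[ 0.52048108 -0.31182057  0.1894754 ] 53.97645276701311 [-1.3  1.2 -4.5] [-0.01  0.21  0.03] 47.9
lip if level [ 0.60340568 -0.19778324  0.1874754 ] rel O along h,perp -0.03054092527844378 -0.41344355212999745
white [(60, [339.0, 146.0]), (30, [358.0, 151.0]), (5, [272.0, 158.0]), (28, [332.0, 180.0]), (18, [276.0, 208.0]), (54, [298.0, 217.0]), (7, [284.0, 217.0]), (12, [316.0, 218.0])]
0 lip [316. 165.] ball [335. 159.]
15 lip [318. 173.] ball [336. 162.]
30 lip [322. 179.] ball [337. 164.]
45 lip [327. 184.] ball [340. 166.]
60 lip [334. 186.] ball [343. 167.]
mouth [254.83470057 191.64595539] drum floor [255.22247269 179.03894046]
[[119 146 145 144 142 145 146 146 149 145 145 142 142 145 115]
 [147 145 144 145 129  67  72  72  72  74  81 136 142 141 142]
 [143 144 140  71  74  72  77  73  75  71  68  74 109 145 143]
 [141 134  70  71  72  69  87  88  73  89  88  82  81 123 149]
 [144  97  75  77  74  81  95  96  79 101 105  78 108 129 101]
 [139  76  74  74  88  78  86  86  73  80  80  91  89 102 137]
 [127  68  75  82  95  92  79  88  88  80 104 116  94  85 121]
 [ 97 102  62  7
[... 572 characters left out ...]
nt64(348), [95, 94, 92])
165 (np.int64(334), np.int64(351), [103, 104, 101])
169 (np.int64(331), np.int64(349), [120, 119, 117])
173 (np.int64(330), np.int64(347), [181, 178, 176])
177 (np.int64(325), np.int64(356), [102, 101, 100])
181 (np.int64(327), np.int64(369), [147, 154, 145])
185 (np.int64(331), np.int64(376), [149, 156, 146])
189 (np.int64(335), np.int64(388), [147, 155, 146])
193 (np.int64(329), np.int64(399), [144, 153, 143])
197 (np.int64(328), np.int64(406), [121, 129, 122])
201 (np.int64(327), np.int64(406), [107, 114, 107])
205 (np.int64(335), np.int64(406), [107, 113, 106])
209 (np.int64(358), np.int64(406), [109, 114, 106])
213 (np.int64(287), np.int64(406), [107, 113, 105])
```

>>> drive_tool(series=[[[0,0,-2.5],0],[[0,0,-2.5],0],[[0,0,-1.5],0],[[0,0,-0.8],0],[[0,0,-0.5],0],[[0,0,-0.3],0],[[-0.4,-0.6,-0.5],0],[[-0.4,-0.6,-0.5],0],[[-0.4,-0.6,-0.5],0],[[-0.4,-0.6,-0.5],0]], newtons=6)

```text
time: 49.2
ee_pos: [0.5057, -0.3366, 0.0921]
eef_rot: [0.891, 0.454, 0.0, -0.0]
ft_force: [0.2, 1.0, -1.1]
width: 0.0146
grip_force: 6.0
```

>>> drive_tool(series=[[[-0.3,-0.4,-0.7],0],[[-0.3,-0.4,-0.7],0],[[-0.3,-0.4,-0.7],0],[[-0.3,-0.4,-0.7],0],[[-0.3,-0.4,-0.7],0],[[-0.2,-0.3,-0.6],0],[[-0.1,-0.2,-0.6],0],[[-0.1,-0.1,-0.5],0],[[-0.1,-0.1,-0.4],0],[[0,0,0],0]])

```text
time: 50.45
ee_pos: [0.486, -0.3632, 0.0364]
eef_rot: [0.891, 0.454, 0.0, -0.0]
ft_force: [-0.3, 0.4, -0.4]
width: 0.014
grip_force: 6.0
```

```bash
cat > sc2.py <<'E'
from h import *
S=vision.camera("side");T=vision.camera("top");s=r.read_state();e=s["ee_pos"];q=s["eef_rot"];a=2*np.arctan2(q[1],q[0]);print(e,np.degrees(a),s["ft_force"].round(1),s["torque"].round(2),s["time"])
d=np.array([np.cos(a),np.sin(a),0])
im=S["color"].astype(int);p=proj(S,e).astype(int);x0,y0=p[0]-60,p[1]-30;sub=im[y0:y0+60,x0:x0+100]
n,l,st,ce=cv2.connectedComponentsWithStats((sub.min(2)>175).astype(np.uint8));print("white",[(int(st[i][4]),(ce[i]+[x0,y0]).round().tolist()) for i in range(1,n) if st[i][4]>3])
for phi in(0,15,30):
    f=np.radians(phi);P=lambda x,z:e+[0,0,.011]+d*((x+.08)*np.cos(f)+(z-.03)*np.sin(f))+np.array([0,0,-(x+.08)*np.sin(f)+(z-.03)*np.cos(f)])
    print(phi,"lip",proj(S,P(.061,.017)).round(),"ramp",proj(S,P(.045,.012)).round())
E
python3 sc2.py
```

```text
[ 0.48617003 -0.3630748   0.03670124] 53.996452403088945 [-0.4 -0.2 -0.8] [-0.22 -0.05 -0.03] 50.55
white [(47, [340.0, 194.0])]
0 lip [329. 195.] ramp [332. 195.]
15 lip [331. 202.] ramp [334. 201.]
30 lip [334. 208.] ramp [337. 206.]
```

>>> drive_tool(series=[[[-0.05,-0.05,-0.25],0],[[-0.05,-0.05,-0.25],0],[[0,0,-0.25],0],[[0,0,-0.25],0],[[0,0,-0.2],0],[[0,0,-0.2],0],[[0,0,-0.1],0],[[0,0,-0.1],0],[[0,0,0],0],[[0,0,0],0]], newtons=4)

```text
time: 51.8
ee_pos: [0.4849, -0.3646, 0.0208]
eef_rot: [0.891, 0.454, -0.0, 0.0]
ft_force: [-4.0, -0.5, 4.5]
width: 0.0141
grip_force: 4.0
```

```bash
python3 sc2.py
```

```text
[ 0.48502072 -0.36448623  0.02076696] 53.97373077414084 [-2.4 -2.   4. ] [-0.36  0.6   0.01] 51.9
white [(12, [343.0, 194.0]), (10, [332.0, 197.0]), (21, [302.0, 216.0]), (6, [316.0, 217.0])]
0 lip [329. 198.] ramp [333. 198.]
15 lip [331. 205.] ramp [334. 204.]
30 lip [334. 211.] ramp [338. 209.]
```

>>> drive_tool(series=[[[0,0,0],0],[[0,0,0],0],[[0,0,0],0],[[0,0,0],0],[[0,0,0.3],0],[[0,0,1],0],[[0,0,2],0],[[-1,-2,3],0],[[-2,-3,3],0],[[-2,-3,3],0]], hand=0.4)

```text
time: 53.15
ee_pos: [0.4348, -0.4451, 0.1465]
eef_rot: [0.891, 0.454, 0.0, 0.001]
ft_force: [0.2, -0.8, 0.3]
width: 0.0522
grip_force: 0.0
```

>>> drive_tool(series=[[[-3,-4,1],0],[[-3,-4,1],0],[[-3,-4,0],0],[[-3,-4,0],0],[[-3,-4,0],0],[[0,0,0],0],[[0,0,0],0],[[0,0,0],0],[[0,0,0],0],[[0,0,0],0]])

```text
time: 54.4
ee_pos: [0.2855, -0.6439, 0.1639]
eef_rot: [0.891, 0.454, 0.0, 0.0]
ft_force: [-0.0, -0.3, 0.4]
width: 0.0526
grip_force: 0.0
```

```bash
python3 - <<'E'
from h import *
s=r.read_state();print(s["ee_pos"],s["time"])
for nm in("top","side"):
    c=vision.camera(nm);s0=cv2.imread(f"pics/{nm}0.png")[:,:,::-1];np.save(f"pics/{nm}_end.npy",c["color"])
    q=proj(c,[.519,-.318,.02]).astype(int);print(nm,q)
    for n,i in(("start",s0),("now",c["color"])):
        print(n);b=i.min(2);print("\n".join(" ".join("%3d"%v for v in row) for row in b[q[1]-12:q[1]+14,q[0]-20:q[0]+16]) if nm=="top" else "\n".join(" ".join("%3d"%v for v in row) for row in b[q[1]-10:q[1]+14,q[0]-20:q[0]+14]))
E
```

```text
[ 0.28550959 -0.64391961  0.16387521] 54.4
top [414 209]
start
123 116 116 121 117 115 134 151 147 148 150 150 128  84  85  74  73 131 145 121 120 123 119 120 121 120 120 122 121 120 119 121 119 118 123 123
120 117 117 122 106 124 149 146 147 147 147 145 148 150 125  85  69  65 106 129 133 125 117 119 121 122 122 121 116 118 120 122 118 123 124 121
114 117 121 115 125 143 147 146 147 146 143 145 146 148 148 121  86  72  61  82 125 153 135 119 123 122 123 120 117 121 122 121 122 117 121 123
123 123 123 115 131 145 144 147 145 146 147 145 144 145 144 145 158 135  92  71  62  96 147 151 125 120 116 122 122 121 121 123 122 124 118 121
123 122 117 133 147 146 148 146 146 148 146 147 144 146 145 148 166 153 111  92  76  59  77 147 159 126 121 119 123 119 120 125 123 114 118 126
122 100 112 143 145 146 151 148 145 144 145 144 142 142 142 163 153 134 149 156 130  98  78  63 118 159 143 120 121 120 118 118 123 123 120 124
 93  77 115 147 147 147 144 148 147 146 148 145 147 144 155 135 109 141 170 173 166 128  83  67  58  95 146 152 128 119 119 124 120 119 121 124
 79  85  82 113 140 145 148 1
[... 12307 characters left out ...]
 161 160 161 163 163
163 159 158 127 128  80  98 112  96  98 100 100  97  98 100 101 100  92  96 102 134 129 137 165 165 162 161 160 163 163 162 162 163 162
158 157 158 162 161 124  81  98  90  91  92  91  92  93  92 100 102 134 134 138 165 162 162 160 161 164 163 163 162 160 162 163 159 161
158 158 158 159 161 160 124  83  85  86  85  84  93  96 130 133 136 162 163 162 162 162 159 157 160 164 163 163 160 161 159 162 160 159
159 158 158 159 158 160 160 110  91  91  97 134 136 140 164 158 159 159 160 163 160 159 159 159 160 162 161 163 163 160 159 161 163 163
159 159 159 161 159 161 161 151 135 135 141 164 160 161 160 158 159 158 159 162 159 159 163 161 163 162 161 164 162 160 159 161 164 164
```

```bash
python3 bal.py; python3 -c "
from bench import r
print(r.close_job())"
```

```text
side new white blobs [([343, 194], 24), ([331, 197], 18)]
top new white blobs [([429, 218], 55)]
the job is handed in; nothing more can be done
None
```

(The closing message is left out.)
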